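# Set the stamp viewer's filter lever to its third click

## Task

The filter lever of the stamp viewer has been left at some click position. Push it with the fingertips fully home, to the end of its slot that has the round pip, then push it back out through its clicks, counting them from home, and leave it resting in the third click without ever pushing it on past that one. Only push the lever, never pinch it between the fingers, and leave the other things on the desk where they are.

Things in the scene. Friction and masses are not known exactly. Their poses are not given: they have to be found in the camera images.
- viewer: Fixed grey desktop stamp viewer, a box 150 mm (its x) by 220 mm (its y) by 45 mm high on the desk; origin at the centre of its underside, z up; turned up to 0.5 rad either way from square to the robot. A black viewing tube, 58 mm across, stands on it at x = +43 mm, y = 0, rising to 73 mm above the desk. The lever's slot runs along its y at x = -25 mm in a bright plate on its top.
- slot_mid (a point): Middle of the slot, on the viewer's top face (45 mm above the desk). Axes as the viewer's: y points along the slot from the home end (at the robot's right, marked by a round steel pip 16 mm across at y = -92 mm) to the far end (thin steel bar at y = +92 mm). Pip and bar are flat, 2 mm high.
- lever (a joint): Lever position in m along viewer +y; 0 = home, lever centre 48 mm on the home side of slot_mid. Spring clicks every 16 mm: home 0, first 0.016, second 0.032, third 0.048 ... last 0.096; solid stops 1 mm beyond home and last. Leaving a click takes about 5 N; the push fades to nothing halfway, then the lever snaps on into the next. Starts in the first or second click (rarely hung between).
- lever_top (a point): Centre of the top of the lever's white upright tab, 41 mm above the viewer's top (86 mm above the desk). The tab is 24 mm long along the slot and 28 mm wide across it; its underside is 3 mm above the viewer's top. Axes as the viewer's.
- magnifier: Loose hand magnifier lying on the desk on the robot's side of the viewer: steel rim 74 mm across, black handle 85 mm long along its -x, 14 mm high; origin under the lens centre. Bystander.
- jar: Loose glass jar with a steel cap, 48 mm across, 60 mm high, standing beyond the viewer's far (+y) end; origin under its centre. Bystander.
- tin: Loose flat aluminium tin 60 x 90 x 24 mm beyond the viewer's home (-y) end; origin under its centre. Bystander.
- face_home (a point): Centre of the tab's end face on its home side, 21 mm above the viewer's top: the face pushed on to move the lever outward. The face belongs to an upright end plate 28 mm wide, 5 mm thick, reaching 4 to 38 mm above the viewer's top. Axes as the viewer's.
- face_far (a point): Centre of the like end face on the tab's far side, 24 mm from the other: the face pushed on to move the lever home.

How it is judged:
By the outcome, as a careful person would: the job done as asked, in the order asked, and still so for the second after the job is handed in, with the robot touching nothing.
It also fails if it takes over 58 s, if anything falls off the work surface, if the arm or the gripper's body presses on something with over 40 N, if the wrist force passes 120 N, or if a joint passes its speed limit or range.

## Robot

A 6-joint arm with a two-finger parallel gripper is mounted at the origin on the work surface. World frame = base frame: x ahead of the robot, y to its left, z up, the work surface at z = 0. Lengths are in mm, angles in rad, forces in N, time in s.
With the tool pointing down it reaches from about 250 to 800 mm from the base axis. Payload 8.5 kg.
Tool frame: the origin (TCP) lies midway between the tips of the shut fingers; the grasp point (between the pads) lies 19 mm behind it; y points along the fingers, z is the direction in which the jaws open and shut, and the axes are right-handed (so a half turn about y gives the same grasp; the last joint's range is limited). The gripper opens to 85 mm and grips with 20 to 120 N. Pads are 22 mm wide; open, the fingers measure 114 mm over their backs; the gripper's body (76 mm by 85 mm) begins 54 mm behind the grasp point. The pads swing forward as they close: fully open they stand 13 mm farther back than shut.
Start: joints at [1.292, 0.238, -0.013, 1.319, 0, 1.571], TCP at [144.467, 504.686, 231.276] pointing down, gripper open.
Joint ranges: [-2.66, 2.66], [-1.03, 1.9], [-1.14, 1.46], [-1.82, 2.27], [-1.45, 1.34], [-3.14, 3.14]. Speed limits (rad/s): [2.22, 2.22, 2.79, 3.14, 3.14, 3.14].

## Interface

Orientations are given as [roll, pitch, yaw] about the fixed x, y, z axes, in that order (R = Rz(yaw) Ry(pitch) Rx(roll)).
In Python, from cell import readout, vision, close_job, finder gives the robot as it stands.
- The arm moves only by the tool step_arm, never from a script. Its arguments are lists of equal length, an entry for each row: "jaw": the closure, from 0 (fully open) to 1 (shut); "translation": the shift along the tool's x, y, z in mm, a list of three; "roll": the turn about the tool's y in rad. A call has 1 to 10 rows; each row is the pose to reach, as a shift and turn from the pose commanded when the call began, along the tool's axes at that moment; what a row does not reach only later rows make up. A row lasts 1/12 s, in which the tool goes at most 41.7 mm and 7.16 degrees, less where a joint would pass 70% of its speed; a pose out of reach is approached as far as the arm can. A call with a gripper value outside its range is refused whole. The fingers move at their own pace and stop on an object; the grip force is fixed at half the most. Time passes only in rows, so rows that repeat a pose let the fingers close. It gives the time, the measured TCP pose, the force and the opening at its end, in the units of the state.
- readout.observe(): the state, without advancing time (a new reading comes with each control period).
- vision.capture(name): name is "scene" or "side" or "wrist"; returns a dict with "color" (384x512x3 uint8, blue, green, red), "vertical_fov" (degrees; the focal length in pixels is half the picture's height over the tangent of half this angle, whatever the lens; pixels are square), "cx", "cy" (the principal point, pixels), "world_from_camera" (4x4, takes a point from camera to world coordinates). Camera axes: x right, y down, z forward; pixel columns grow to the right and rows downward; lengths in mm; the calibration is good to about 2 mm. A picture is of the moment at which its call begins. There is no depth.
- close_job(): hands the job in, once; it reports no verdict.
Trained networks look in the newest picture that a camera, given by its name, has taken for a name from the list of things; names that differ only in an ending like _2 or _b are one class to them, and where a whole thing is asked for, a point or a joint stands for the part that bears it (a point fixed in the world has none). Each returns a list of dicts, best first, with "confidence" (0 to 1); they miss things now and then, are a little off and sometimes report something else, mostly with a low value. They report only what shows in the picture. A call takes as long as a camera call.
- finder.find_in(camera, thing): "uv" ([column, row] in pixels, amid what is visible of it).
The state is a dict: "time_s": time; "joint_positions": joint angles; "joint_vel": joint speeds; "joint_torque": joint torques, N m; "tool_pos": TCP position; "tcp_rot": TCP orientation; "force": force on the tool from outside, world axes, zero at the start; "wrist_torque": the same for the moment, N m; "gripper_width": finger opening in mm.
Only numpy, scipy, OpenCV 4.12 (cv2) and the standard library are available. Lean on these libraries where they do the work, as an engineer would, in place of code of your own. Each camera call takes 0.05 s, during which the arm holds its last target.

## Working session

There is one attempt and no reset: what is moved stays moved. The work goes in short steps, Python scripts to look and compute and a tool call to move; the robot and the scene stay as the last step left them, time stands still between calls to the robot, and variables do not carry over. Pictures are saved under pics/ and viewed, and the job is handed in when it is done.

Besides the shell and the picture viewer there is one more tool, called after "Emit:" as name(argument=value, ...), one argument or row to a line, values as JSON. step_arm: Moves the arm, as the interface text tells. Its arguments: {"type":"object","properties":{"jaw":{"type":"array","items":{"type":"number"}},"translation":{"type":"array","items":{"type":"array","items":{"type":"number"}}},"roll":{"type":"array","items":{"type":"number"}}},"required":["jaw","translation","roll"]}

```bash
mkdir -p pics; ls; python3 - <<'E'
from cell import readout, vision, finder
import cv2
print(readout.observe())
for c in ["scene","side","wrist"]:
    d=vision.capture(c); cv2.imwrite(f"pics/{c}0.png",d["color"])
    print(c,d["vertical_fov"],d["cx"],d["cy"],d["world_from_camera"])
    for t in ["viewer","slot_mid","lever_top","face_home","face_far","magnifier","jar","tin"]:
        print(t,[(r["uv"],round(r["confidence"],2)) for r in finder.find_in(c,t)[:2]])
E
```

```text
pics
{'time_s': 0.0, 'joint_positions': array([ 1.29202804e+00,  2.38798429e-01, -1.42206027e-02,  1.31915988e+00,
        4.75188990e-05,  1.57080606e+00]), 'joint_vel': array([-0.00095726,  0.00098058, -0.00041054, -0.00067743,  0.00060273,
       -0.00100403]), 'joint_torque': array([-3.00916272e-04, -5.38784373e+01,  3.46436548e+01,  1.88134890e-02,
       -1.24310336e-04, -1.34175934e-06]), 'tool_pos': array([144.34658355, 504.37119323, 230.68144051]), 'tcp_rot': array([-1.57217891e+00,  4.75053963e-05, -2.78778088e-01]), 'force': array([ 0.02247719, -0.27152131,  0.57838716]), 'wrist_torque': array([ 0.00210803, -0.00028338, -0.02563537]), 'gripper_width': 85.21135143356554}
scene 42.245629063925485 258.6490585299995 190.71825520529566 [[-8.74725662e-01  4.19914385e-01 -2.41923389e-01  8.49380934e+02]
 [ 4.84544697e-01  7.49113548e-01 -4.51713768e-01  5.48944374e+02]
 [-8.45302061e-03 -5.12348320e-01 -8.58736133e-01  1.01682103e+03]
 [ 0.00000000e+00  0.00000000e+00  0.00000000e+00  1.00000000e+00]]
viewer [([264.8, 177.1], 0.62)]
slot_mid [([264.9, 177.6], 0.69), ([227.7, 123.
[... 560 characters left out ...]
]
viewer [([287.7, 216.2], 0.87)]
slot_mid [([291.2, 214.6], 0.7)]
lever_top [([310.3, 190.5], 0.66)]
face_home [([310.8, 193.9], 0.82)]
face_far [([311.3, 195.7], 0.6)]
magnifier [([359.0, 238.0], 0.6)]
jar [([226.3, 251.6], 0.8), ([333.0, 177.0], 0.68)]
tin [([333.7, 176.4], 0.58)]
wrist 62.2138629690554 255.2110172885554 193.69183864137864 [[ 2.75122900e-01  9.17568993e-01  2.87009638e-01  7.09000706e+01]
 [ 9.61408849e-01 -2.62777137e-01 -8.14935629e-02  5.25826802e+02]
 [ 6.43604327e-04  2.98354351e-01 -9.54454958e-01  3.74479540e+02]
 [ 0.00000000e+00  0.00000000e+00  0.00000000e+00  1.00000000e+00]]
viewer []
slot_mid []
lever_top []
face_home []
face_far []
magnifier []
jar []
tin []
```

```bash
python3 - <<'E'
import cv2
a=cv2.imread("pics/scene0.png"); b=cv2.imread("pics/side0.png")
cv2.imwrite("pics/scene0z.png",cv2.resize(a[80:290,160:420],None,fx=3,fy=2.85,interpolation=cv2.INTER_CUBIC)[:600,:800])
cv2.imwrite("pics/side0z.png",cv2.resize(b[100:300,180:440],None,fx=3,fy=3,interpolation=cv2.INTER_CUBIC))
E
```

```text
(no output)
```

View pics/scene0.png

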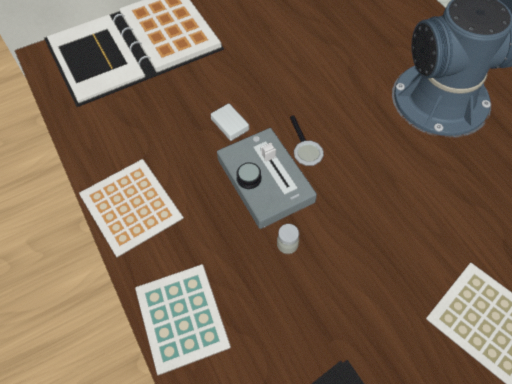

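View pics/side0z.png

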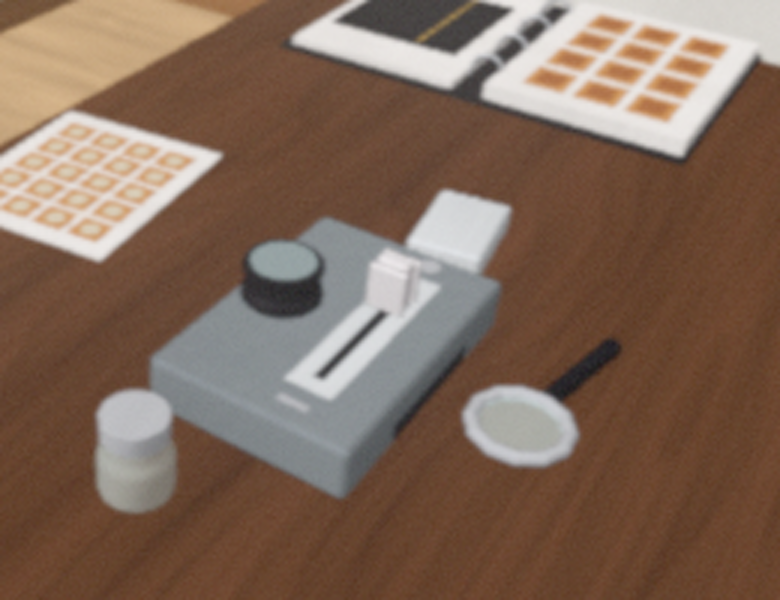

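View pics/scene0z.png

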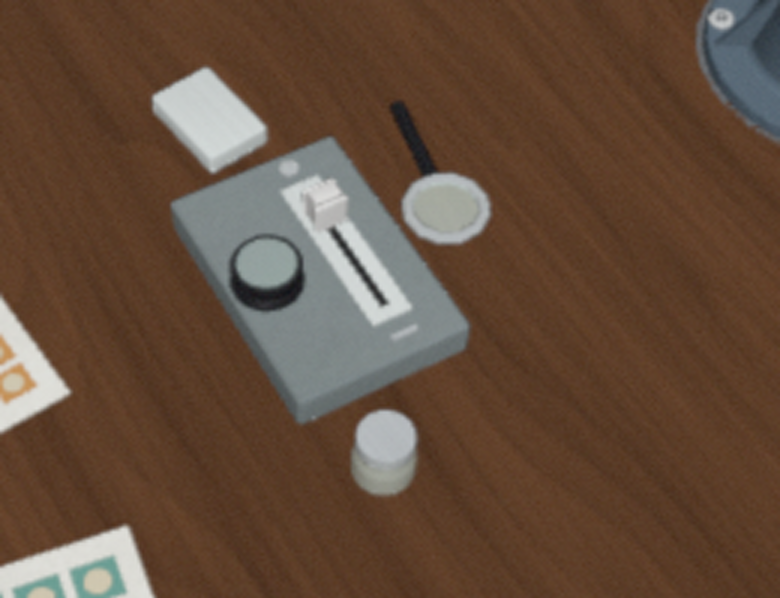

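```bash
cat > h.py <<'E'
import numpy as np, cv2
from scipy.optimize import least_squares
def proj(cal,P):
    P=np.atleast_2d(P); M=np.linalg.inv(cal["M"]); c=P@M[:3,:3].T+M[:3,3]
    return np.c_[cal["cx"]+cal["f"]*c[:,0]/c[:,2],cal["cy"]+cal["f"]*c[:,1]/c[:,2]]
def cal(d): return dict(M=np.array(d["world_from_camera"]),cx=d["cx"],cy=d["cy"],f=192/np.tan(np.radians(d["vertical_fov"]/2)))
def w(p,P):
    P=np.atleast_2d(P); c,s=np.cos(p[2]),np.sin(p[2])
    return np.c_[p[0]+c*P[:,0]-s*P[:,1],p[1]+s*P[:,0]+c*P[:,1],P[:,2]]
E
cat > fit.py <<'E'
from h import *
from cell import vision
sc=vision.capture("scene"); sd=vision.capture("side")
C=[cal(sc),cal(sd)]
pts=np.array([[-75,-110,45],[75,-110,45],[75,110,45],[-75,110,45],[-25,-92,47],[-25,92,47],[43,0,73]],float)
A=np.array([[333,138],[172,205],[301,408],[467,328],[289,168],[405,332],[267,267]],float)/[3,2.85]+[160,80]
B=np.array([[500,287],[325,218],[152,366],[347,458],[428,267],[293,403],[285,262]],float)/3+[180,100]
def res(p):
    return np.r_[(proj(C[0],w(p[:3],pts))-A-p[3:5]).ravel(),(proj(C[1],w(p[:3],pts))-B-p[5:7]).ravel(),p[3:]*1.0]
r=least_squares(res,[500,100,0,0,0,0,0],loss="soft_l1")
print(r.x); print(res(r.x).reshape(-1,2).round(1))
p=r.x
np.save("pose.npy",p)
for i,(d,c) in enumerate([(sc,C[0]),(sd,C[1])]):
    off=p[3+2*i:5+2*i]
    S=5
    ctr=proj(c,w(p[:3],[-25,-20,60]))[0].round().astype(int)
    outs=[]
    for q in (0,16,32):
        x0,y0=ctr-[40,35]
        im=cv2.resize(d["color"][y0:y0+70,x0:x0+80],None,fx=S,fy=S,interpolation=cv2.INTER_CUBIC)
        yc=-48+q
        box=np.array([[-25+a*14,yc+b*12,45+z] for z in (4,41) for a,b in((-1,-1),(1,-1),(1,1),(-1,1))],float)
        u=((proj(c,w(p[:3],box))-off-[x0,y0]+.5)*S).round().astype(int)
        for k in range(4):
            cv2.line(im,u[k],u[(k+1)%4],(0,255,0),1);cv2.line(im,u[4+k],u[4+(k+1)%4],(0,0,255),1)
        outs.append(im)
    z=outs
    cv2.imwrite(f"pics/ov{i}.png",cv2.resize(np.hstack(z),(799,233),interpolation=cv2.INTER_AREA))
    cv2.imwrite(f"pics/ovb{i}.png",np.hstack(z[:2]))
E
python3 fit.py
```

```text
[ 5.35772309e+02  2.90561116e-01 -1.05220038e-02  7.52743079e-02
 -8.98576943e-01 -4.00333053e-01 -7.36776544e-01]
[[-0.1 -1.1]
 [-1.2 -0.7]
 [-0.4 -0.1]
 [ 2.5 -0.3]
 [ 0.2  0.9]
 [ 0.1  1. ]
 [ 0.1 -0.4]
 [ 1.4 -1.2]
 [-0.6 -0.9]
 [-2.2 -2.1]
 [ 0.6  0.3]
 [ 0.5  0.5]
 [-0.1  0.7]
 [-0.7  0.5]
 [ 0.1 -0.9]
 [-0.4 -0.7]]
```

View pics/ovb0.png

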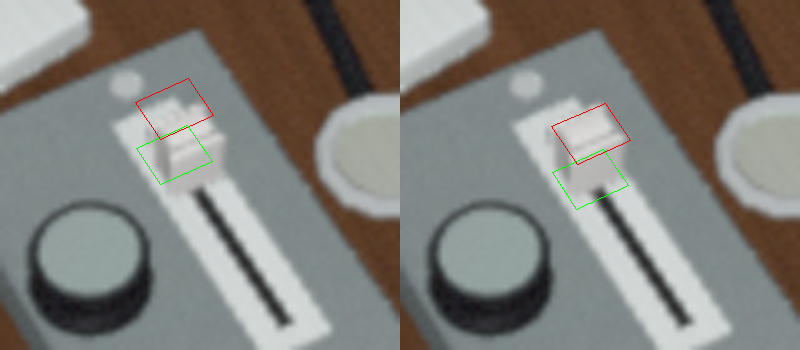

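View pics/ovb1.png

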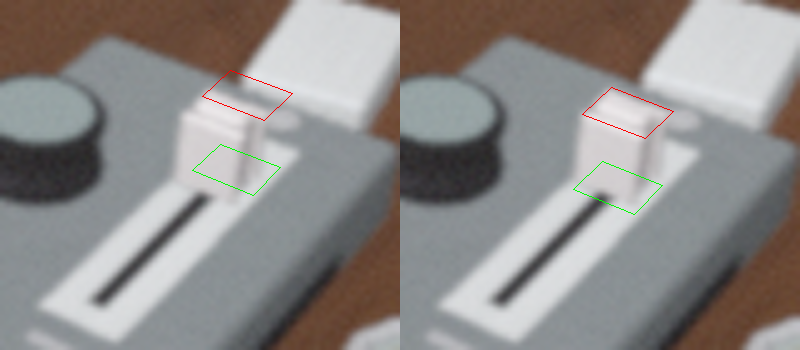

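The scene picture shows the viewer nearly square to the robot: pip at about (256,139), bar at (295,196) and the lever tab near (267,152). The overlay at the first click fits. The jar is at the far end, the tin at the home end and the magnifier on the robot's side. Next I shut the fingers and move above the slot on the tab's far side, turning so the finger sides do the pushing.

Emit:
step_arm(
  jaw=[1,1,1,1,1,1,1,1,1,1],
  translation=[
    [486,50,-365],
    [486,50,-365],
    [486,50,-365],
    [486,50,-365],
    [486,50,-365],
    [486,50,-365],
    [486,50,-365],
    [486,50,-365],
    [486,50,-365],
    [486,50,-365],
  ],
  roll=[1.302,1.302,1.302,1.302,1.302,1.302,1.302,1.302,1.302,1.302],
)

```text
time_s: 2.28
tool_pos: [395.9, 171.7, 197.3]
tcp_rot: [-1.57, 0.0, -1.535]
force: [0.3, 1.0, 0.7]
gripper_width: 0.1
```

Emit:
step_arm(
  jaw=[1,1,1,1,1,1,1],
  translation=[
    [155,65,107],
    [155,65,107],
    [155,65,107],
    [155,65,107],
    [155,65,107],
    [155,65,107],
    [155,65,107],
  ],
  roll=[0.05,0.05,0.05,0.05,0.05,0.05,0.05],
)

```text
time_s: 2.87
tool_pos: [508.6, 21.8, 131.2]
tcp_rot: [-1.573, -0.0, -1.582]
force: [-0.2, -0.2, 0.1]
gripper_width: -0.1
```

```bash
python3 - <<'E'
from cell import readout, vision, finder
from h import *
print({k:v for k,v in readout.observe().items() if k in("tool_pos","tcp_rot","force","time_s")})
p=np.load("pose.npy")
print(w(p,[[-25,-20,66],[-25,-32,86]]))
ims=[]
for c in ["wrist","side"]:
    d=vision.capture(c); im=d["color"]
    for t in ["lever_top","face_far","jar","slot_mid"]:
        print(c,t,[(r["uv"],round(r["confidence"],2)) for r in finder.find_in(c,t)[:2]])
    ims.append(im); print(proj(cal(d),w(p,[[-25,-32,86],[-25,-20,66],[-25,-92,47],[-25,92,47]])).round())
cv2.imwrite("pics/w1.png",ims[0]);cv2.imwrite("pics/s1.png",cv2.resize(ims[1][100:300,180:440],None,fx=3,fy=3))
E
```

```text
{'time_s': 2.8667, 'tool_pos': array([508.56759161,  21.82266664, 131.23188853]), 'tcp_rot': array([-1.57265834e+00, -7.52151944e-05, -1.58185404e+00]), 'force': array([-0.17624917, -0.21925998,  0.13763221])}
[[510.56325716 -19.44528653  66.        ]
 [510.43699545 -31.44462226  86.        ]]
wrist lever_top []
wrist face_far []
wrist jar [([342.9, 10.5], 0.75)]
wrist slot_mid []
[[259. 292.]
 [259. 262.]
 [258. 325.]
 [259. 103.]]
side lever_top [([309.8, 191.0], 0.58)]
side face_far [([311.8, 195.9], 0.64)]
side jar []
side slot_mid [([288.9, 215.5], 0.96)]
[[312. 186.]
 [308. 197.]
 [323. 189.]
 [277. 234.]]
```

View pics/w1.png

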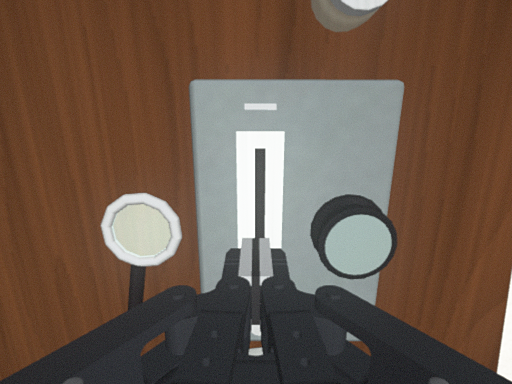

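View pics/s1.png

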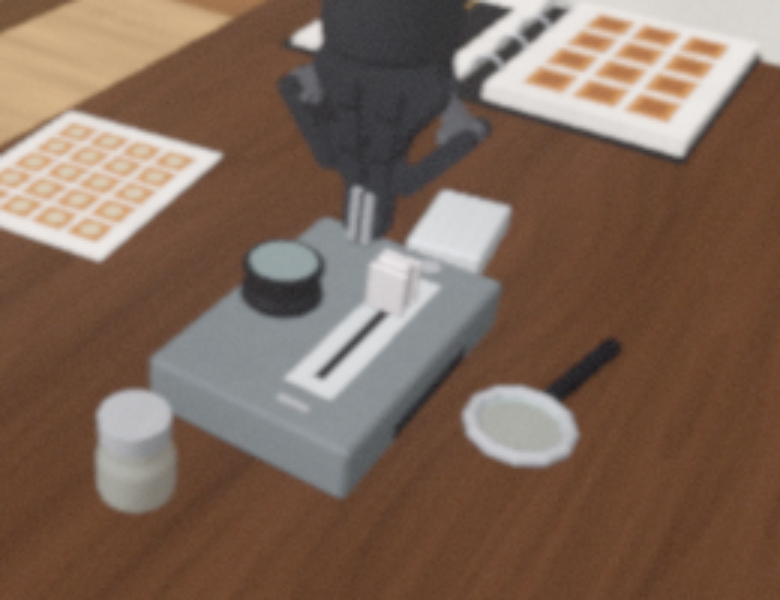

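The wrist view shows the bar at (260,106), predicted (259,103), and the fingers over the slot clear of tube and jar. I'll descend to z≈68 on the far side.

Emit:
step_arm(
  jaw=[1,1,1,1],
  translation=[
    [0,30,2],
    [0,63,2],
    [0,63,2],
    [0,63,2],
  ],
  roll=[0,0,0,0],
)

```text
time_s: 3.7
tool_pos: [509.1, 23.2, 68.5]
tcp_rot: [-1.574, -0.0, -1.579]
force: [0.0, 0.5, 1.1]
gripper_width: -0.4
```

Emit:
step_arm(
  jaw=[1,1,1,1,1,1,1,1],
  translation=[
    [10,0,0],
    [18,0,0],
    [22,0,0],
    [24,0,0],
    [26,0,0],
    [28,0,0],
    [30,0,0],
    [30,0,0],
  ],
  roll=[0,0,0,0,0,0,0,0],
)

```text
time_s: 4.37
tool_pos: [510.2, -7.1, 69.3]
tcp_rot: [-1.571, -0.0, -1.579]
force: [-0.7, 1.3, 0.2]
gripper_width: -0.2
```

Emit:
step_arm(
  jaw=[1,1],
  translation=[
    [3,0,0],
    [3,0,0],
  ],
  roll=[0,0],
)

```text
time_s: 4.53
tool_pos: [510.2, -10.1, 69.1]
tcp_rot: [-1.571, -0.0, -1.579]
force: [-0.7, -0.2, -0.1]
gripper_width: 0.2
```

Emit:
step_arm(
  jaw=[1,1],
  translation=[
    [3,0,0],
    [3,0,0],
  ],
  roll=[0,0],
)

```text
time_s: 4.7
tool_pos: [510.1, -12.6, 69.1]
tcp_rot: [-1.571, 0.001, -1.578]
force: [0.2, 4.0, 0.1]
gripper_width: -0.3
```

Emit:
step_arm(
  jaw=[1,1],
  translation=[
    [3,0,0],
    [3,0,0],
  ],
  roll=[0,0],
)

```text
time_s: 4.87
tool_pos: [510.1, -16.0, 69.1]
tcp_rot: [-1.571, -0.0, -1.579]
force: [0.4, 1.5, 0.6]
gripper_width: -0.0
```

Emit:
step_arm(
  jaw=[1,1],
  translation=[
    [3,0,0],
    [3,0,0],
  ],
  roll=[0,0],
)

```text
time_s: 5.03
tool_pos: [510.1, -19.5, 69.1]
tcp_rot: [-1.571, -0.001, -1.579]
force: [0.0, -0.5, 0.3]
gripper_width: -0.1
```

Emit:
step_arm(
  jaw=[1,1,1],
  translation=[
    [3,0,0],
    [5,0,0],
    [5,0,0],
  ],
  roll=[0,0,0],
)

```text
time_s: 5.28
tool_pos: [510.1, -24.4, 69.2]
tcp_rot: [-1.571, -0.0, -1.579]
force: [-0.9, -0.1, -0.0]
gripper_width: -0.1
```

Emit:
step_arm(
  jaw=[1,1],
  translation=[
    [1.5,0,0],
    [1.5,0,0],
  ],
  roll=[0,0],
)

```text
time_s: 5.45
tool_pos: [510.1, -25.6, 69.2]
tcp_rot: [-1.571, -0.0, -1.579]
force: [0.2, 0.5, 0.6]
gripper_width: -0.2
```

Emit:
step_arm(
  jaw=[1,1],
  translation=[
    [1.5,0,0],
    [1.5,0,0],
  ],
  roll=[0,0],
)

```text
time_s: 5.62
tool_pos: [510.1, -26.9, 69.2]
tcp_rot: [-1.571, 0.0, -1.579]
force: [0.1, -0.4, -0.3]
gripper_width: -0.2
```

Emit:
step_arm(
  jaw=[1,1],
  translation=[
    [1,0,0],
    [1,0,0],
  ],
  roll=[0,0],
)

```text
time_s: 5.78
tool_pos: [510.0, -27.4, 69.2]
tcp_rot: [-1.571, 0.001, -1.579]
force: [0.8, 3.7, 0.3]
gripper_width: -0.2
```

Emit:
step_arm(
  jaw=[1,1],
  translation=[
    [1,0,0],
    [1,0,0],
  ],
  roll=[0,0],
)

```text
time_s: 5.95
tool_pos: [510.1, -28.1, 69.2]
tcp_rot: [-1.571, 0.002, -1.578]
force: [-0.5, 5.4, 1.8]
gripper_width: 0.4
```

Emit:
step_arm(
  jaw=[1,1],
  translation=[
    [1,0,0],
    [1,0,0],
  ],
  roll=[0,0],
)

```text
time_s: 6.12
tool_pos: [510.0, -28.3, 69.2]
tcp_rot: [-1.571, 0.003, -1.578]
force: [-0.5, 10.9, 1.9]
gripper_width: 0.3
```

Emit:
step_arm(
  jaw=[1,1],
  translation=[
    [1.5,0,0],
    [1.5,0,0],
  ],
  roll=[0,0],
)

```text
time_s: 6.28
tool_pos: [510.1, -28.5, 69.3]
tcp_rot: [-1.571, 0.006, -1.577]
force: [-0.0, 17.6, 2.9]
gripper_width: -0.1
```

```bash
python3 - <<'E'
from cell import readout, vision, finder
from h import *
s=readout.observe(); print(s["force"],s["tool_pos"])
o=[]
for c,(y,x) in dict(scene=(110,210),side=(130,250)).items():
    im=vision.capture(c)["color"]; o.append(cv2.resize(im[y:y+100,x:x+100],None,fx=4,fy=4,interpolation=cv2.INTER_CUBIC))
cv2.imwrite("pics/home.png",np.hstack(o))
E
```

```text
[-1.97701990e-03  1.75974796e+01  2.94076433e+00] [510.06022739 -28.48050106  69.33126074]
```

View pics/home.png

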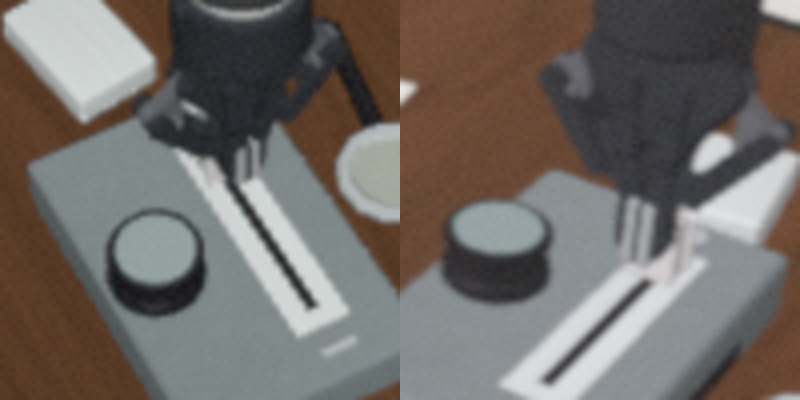

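Firm stop: 17.6 N with no further travel, and the picture shows the tab hard against the home end of the plate. Now I'll back off, go up and over, and come down on the home side.

Emit:
step_arm(
  jaw=[1,1,1,1,1,1,1,1,1,1],
  translation=[
    [-10,0,0],
    [-18,0,0],
    [-18,-20,0],
    [-18,-45,0],
    [-18,-45,0],
    [10,-45,0],
    [40,-45,0],
    [66,-45,0],
    [66,-45,0],
    [66,-45,0],
  ],
  roll=[0,0,0,0,0,0,0,0,0,0],
)

```text
time_s: 7.22
tool_pos: [509.4, -98.5, 113.9]
tcp_rot: [-1.571, -0.001, -1.581]
force: [-0.3, -0.3, 0.5]
gripper_width: 0.2
```

```bash
python3 - <<'E'
from cell import readout, vision, finder
from h import *
s=readout.observe(); print(s["force"],s["tool_pos"])
o=[]
for c,(y,x) in dict(scene=(90,200),side=(130,250)).items():
    im=vision.capture(c)["color"]; o.append(cv2.resize(im[y:y+100,x:x+100],None,fx=4,fy=4,interpolation=cv2.INTER_CUBIC))
cv2.imwrite("pics/over.png",np.hstack(o))
E
```

```text
[-0.25504558 -0.32423028  0.5275746 ] [509.36026683 -98.46602714 113.85261348]
```

View pics/over.png

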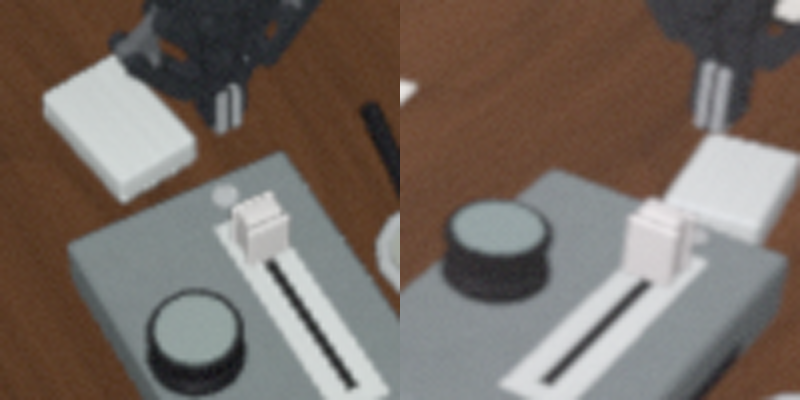

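The picture shows the tab resting at home and untouched, with the fingers beyond it. I'll descend and approach the home face.

Emit:
step_arm(
  jaw=[1,1,1,1],
  translation=[
    [0,25,1],
    [0,45,1],
    [0,45,1],
    [0,45,1],
  ],
  roll=[0,0,0,0],
)

```text
time_s: 7.65
tool_pos: [509.7, -96.4, 68.6]
tcp_rot: [-1.573, 0.0, -1.578]
force: [0.1, -0.5, -0.0]
gripper_width: -0.5
```

Emit:
step_arm(
  jaw=[1,1,1,1],
  translation=[
    [-8,0,0],
    [-15,0,0],
    [-21,0,0],
    [-21,0,0],
  ],
  roll=[0,0,0,0],
)

```text
time_s: 7.98
tool_pos: [511.1, -75.0, 70.0]
tcp_rot: [-1.57, 0.0, -1.577]
force: [-0.1, -0.5, 0.3]
gripper_width: -0.1
```

Emit:
step_arm(
  jaw=[1,1],
  translation=[
    [-2,0,0],
    [-2,0,0],
  ],
  roll=[0,0],
)

```text
time_s: 8.15
tool_pos: [510.9, -74.0, 69.5]
tcp_rot: [-1.57, -0.0, -1.578]
force: [0.2, 1.2, 0.6]
gripper_width: 0.0
```

Emit:
step_arm(
  jaw=[1,1],
  translation=[
    [-1.5,0,0],
    [-1.5,0,0],
  ],
  roll=[0,0],
)

```text
time_s: 8.32
tool_pos: [510.8, -72.9, 69.2]
tcp_rot: [-1.571, -0.0, -1.579]
force: [0.2, -0.2, -0.4]
gripper_width: 0.0
```

Emit:
step_arm(
  jaw=[1,1],
  translation=[
    [-1.5,0,0],
    [-1.5,0,0],
  ],
  roll=[0,0],
)

```text
time_s: 8.48
tool_pos: [510.8, -72.0, 69.3]
tcp_rot: [-1.571, -0.002, -1.579]
force: [-1.0, -4.5, 1.1]
gripper_width: 0.0
```

Emit:
step_arm(
  jaw=[1,1],
  translation=[
    [-2,0,0],
    [-2,0,0],
  ],
  roll=[0,0],
)

```text
time_s: 8.65
tool_pos: [510.8, -69.7, 69.2]
tcp_rot: [-1.571, -0.001, -1.579]
force: [0.1, -3.8, 1.5]
gripper_width: 0.1
```

Emit:
step_arm(
  jaw=[1,1],
  translation=[
    [-2,0,0],
    [-2,0,0],
  ],
  roll=[0,0],
)

```text
time_s: 8.82
tool_pos: [510.8, -67.1, 69.2]
tcp_rot: [-1.571, 0.0, -1.579]
force: [0.5, -1.1, 0.8]
gripper_width: -0.1
```

Emit:
step_arm(
  jaw=[1,1],
  translation=[
    [-2,0,0],
    [-2,0,0],
  ],
  roll=[0,0],
)

```text
time_s: 8.98
tool_pos: [510.6, -64.8, 69.1]
tcp_rot: [-1.571, 0.001, -1.578]
force: [-0.7, 0.2, 1.0]
gripper_width: 0.0
```

Emit:
step_arm(
  jaw=[1,1],
  translation=[
    [-2,0,0],
    [-2,0,0],
  ],
  roll=[0,0],
)

```text
time_s: 9.15
tool_pos: [510.6, -62.8, 69.0]
tcp_rot: [-1.571, 0.0, -1.578]
force: [-0.6, 0.4, 0.4]
gripper_width: -0.3
```

Emit:
step_arm(
  jaw=[1,1],
  translation=[
    [-2,0,0],
    [-2,0,0],
  ],
  roll=[0,0],
)

```text
time_s: 9.32
tool_pos: [510.7, -61.0, 69.1]
tcp_rot: [-1.571, 0.0, -1.579]
force: [0.6, -0.0, -0.5]
gripper_width: 0.1
```

Emit:
step_arm(
  jaw=[1,1],
  translation=[
    [-2,0,0],
    [-2,0,0],
  ],
  roll=[0,0],
)

```text
time_s: 9.48
tool_pos: [510.8, -59.1, 69.1]
tcp_rot: [-1.571, 0.0, -1.579]
force: [-0.4, -0.9, 0.0]
gripper_width: -0.1
```

First snap done. On to the second, with contact expected near -56.5.

Emit:
step_arm(
  jaw=[1,1],
  translation=[
    [-1.5,0,0],
    [-1.5,0,0],
  ],
  roll=[0,0],
)

```text
time_s: 9.65
tool_pos: [510.8, -57.7, 69.2]
tcp_rot: [-1.571, -0.0, -1.579]
force: [-0.3, -1.1, 0.5]
gripper_width: 0.2
```

Emit:
step_arm(
  jaw=[1,1],
  translation=[
    [-1.5,0,0],
    [-1.5,0,0],
  ],
  roll=[0,0],
)

```text
time_s: 9.82
tool_pos: [510.8, -56.6, 69.2]
tcp_rot: [-1.571, -0.001, -1.579]
force: [-0.0, -0.7, 0.3]
gripper_width: 0.3
```

Emit:
step_arm(
  jaw=[1,1],
  translation=[
    [-1.5,0,0],
    [-1.5,0,0],
  ],
  roll=[0,0],
)

```text
time_s: 9.98
tool_pos: [510.9, -55.3, 69.2]
tcp_rot: [-1.571, -0.001, -1.579]
force: [-1.4, -4.6, 0.3]
gripper_width: 0.2
```

Emit:
step_arm(
  jaw=[1,1],
  translation=[
    [-2,0,0],
    [-2,0,0],
  ],
  roll=[0,0],
)

```text
time_s: 10.15
tool_pos: [510.9, -52.7, 69.2]
tcp_rot: [-1.571, -0.0, -1.579]
force: [0.2, -3.7, 0.6]
gripper_width: -0.1
```

Emit:
step_arm(
  jaw=[1,1],
  translation=[
    [-2,0,0],
    [-2,0,0],
  ],
  roll=[0,0],
)

```text
time_s: 10.32
tool_pos: [510.9, -50.4, 69.2]
tcp_rot: [-1.571, 0.001, -1.579]
force: [-0.2, -0.4, 0.5]
gripper_width: -0.2
```

Emit:
step_arm(
  jaw=[1,1],
  translation=[
    [-2,0,0],
    [-2,0,0],
  ],
  roll=[0,0],
)

```text
time_s: 10.48
tool_pos: [510.9, -48.3, 69.1]
tcp_rot: [-1.571, 0.001, -1.578]
force: [-1.1, -0.4, -0.2]
gripper_width: -0.1
```

Emit:
step_arm(
  jaw=[1,1,1],
  translation=[
    [-2,0,0],
    [-4,0,0],
    [-4,0,0],
  ],
  roll=[0,0,0],
)

```text
time_s: 10.73
tool_pos: [510.9, -44.4, 69.1]
tcp_rot: [-1.571, 0.0, -1.578]
force: [0.5, 0.4, -1.1]
gripper_width: -0.1
```

```bash
python3 - <<'E'
from cell import readout, vision
from h import *
s=readout.observe(); print(s["force"],s["tool_pos"])
p=np.load("pose.npy"); o=[]
for i,(c,(y,x)) in enumerate(dict(scene=(110,220),side=(150,250)).items()):
    d=vision.capture(c); im=cv2.resize(d["color"][y:y+100,x:x+100],None,fx=4,fy=4,interpolation=cv2.INTER_CUBIC)
    yc=-48+32
    box=np.array([[-25+a*14,yc+b*12,45+z] for z in (4,41) for a,b in((-1,-1),(1,-1),(1,1),(-1,1))],float)
    u=((proj(cal(d),w(p[:3],box))-p[3+2*i:5+2*i]-[x,y]+.5)*4).round().astype(int)
    for k in range(4):
        cv2.line(im,u[k],u[(k+1)%4],(0,255,0),1);cv2.line(im,u[4+k],u[4+(k+1)%4],(0,0,255),1)
    o.append(im)
cv2.imwrite("pics/c2.png",np.hstack(o))
E
```

```text
[ 0.53388365  0.36883167 -1.05717101] [510.86766162 -44.373462    69.12937898]
```

View pics/c2.png

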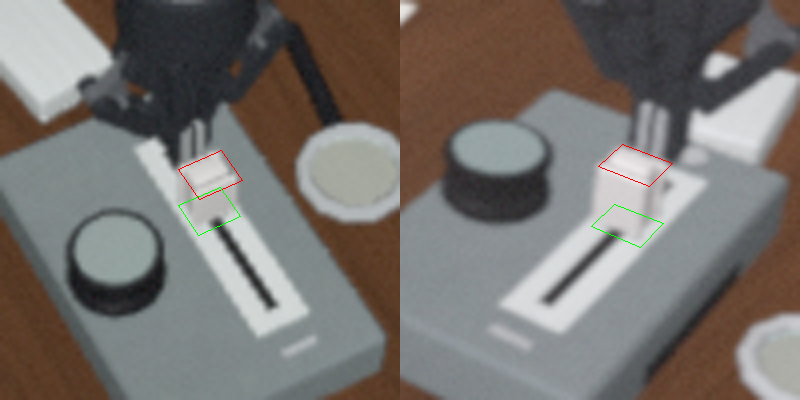

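The overlay for the second click fits the tab in both views, so two clicks are counted. Now the third: contact near -40.5, snap near -32.5.

Emit:
step_arm(
  jaw=[1,1],
  translation=[
    [-3,0,0],
    [-3,0,0],
  ],
  roll=[0,0],
)

```text
time_s: 11.0
tool_pos: [510.9, -41.5, 69.1]
tcp_rot: [-1.571, 0.0, -1.579]
force: [0.2, -0.5, -0.2]
gripper_width: 0.0
```

Emit:
step_arm(
  jaw=[1,1],
  translation=[
    [-2,0,0],
    [-2,0,0],
  ],
  roll=[0,0],
)

```text
time_s: 11.17
tool_pos: [511.0, -40.3, 69.2]
tcp_rot: [-1.571, -0.002, -1.579]
force: [0.2, -4.4, 0.8]
gripper_width: -0.3
```

Emit:
step_arm(
  jaw=[1,1],
  translation=[
    [-2,0,0],
    [-2,0,0],
  ],
  roll=[0,0],
)

```text
time_s: 11.33
tool_pos: [511.0, -38.1, 69.2]
tcp_rot: [-1.571, -0.001, -1.579]
force: [0.9, -4.5, -0.8]
gripper_width: -0.0
```

Emit:
step_arm(
  jaw=[1,1],
  translation=[
    [-2,0,0],
    [-2,0,0],
  ],
  roll=[0,0],
)

```text
time_s: 11.5
tool_pos: [511.0, -35.6, 69.2]
tcp_rot: [-1.571, 0.0, -1.579]
force: [0.5, -1.2, 0.1]
gripper_width: -0.2
```

Emit:
step_arm(
  jaw=[1,1],
  translation=[
    [-2,0,0],
    [-2,0,0],
  ],
  roll=[0,0],
)

```text
time_s: 11.67
tool_pos: [511.0, -33.3, 69.1]
tcp_rot: [-1.571, 0.001, -1.578]
force: [0.5, -0.4, -0.7]
gripper_width: -0.1
```

Emit:
step_arm(
  jaw=[1,1,1],
  translation=[
    [-2,0,0],
    [-2.5,0,0],
    [-2.5,0,0],
  ],
  roll=[0,0,0],
)

```text
time_s: 11.92
tool_pos: [511.0, -31.0, 69.1]
tcp_rot: [-1.571, 0.0, -1.578]
force: [-1.3, 0.5, 0.4]
gripper_width: -0.2
```

Emit:
step_arm(
  jaw=[1,1,1,1,1,1,1,1,1,1],
  translation=[
    [5,0,0],
    [15,0,0],
    [25,0,0],
    [35,-10,0],
    [40,-40,0],
    [40,-80,0],
    [70,-110,0],
    [100,-110,0],
    [130,-110,0],
    [130,-110,0],
  ],
  roll=[0,0,0,0,0,0,0,0,0,0],
)

```text
time_s: 12.75
tool_pos: [510.2, -166.6, 179.9]
tcp_rot: [-1.569, -0.002, -1.583]
force: [-0.5, -0.5, -0.8]
gripper_width: 0.2
```

```bash
python3 - <<'E'
from cell import readout, vision, finder
from h import *
s=readout.observe(); print(s["force"],s["tool_pos"],s["time_s"])
p=np.load("pose.npy"); o=[]
for i,(c,(y,x)) in enumerate(dict(scene=(110,220),side=(150,230)).items()):
    d=vision.capture(c); cv2.imwrite(f"pics/end_{c}.png",d["color"])
    im=cv2.resize(d["color"][y:y+100,x:x+100],None,fx=4,fy=4,interpolation=cv2.INTER_CUBIC)
    for t in ["magnifier","jar","tin"]: print(c,t,[(r["uv"],round(r["confidence"],2)) for r in finder.find_in(c,t)[:2]])
    yc=-48+48
    box=np.array([[-25+a*14,yc+b*12,45+z] for z in (4,41) for a,b in((-1,-1),(1,-1),(1,1),(-1,1))],float)
    u=((proj(cal(d),w(p[:3],box))-p[3+2*i:5+2*i]-[x,y]+.5)*4).round().astype(int)
    for k in range(4):
        cv2.line(im,u[k],u[(k+1)%4],(0,255,0),1);cv2.line(im,u[4+k],u[4+(k+1)%4],(0,0,255),1)
    o.append(im)
cv2.imwrite("pics/c3.png",np.hstack(o))
E
```

```text
[-0.48544018 -0.50370608 -0.8222394 ] [ 510.17817031 -166.57141858  179.87300401] 12.75
scene magnifier [([308.3, 150.3], 0.68)]
scene jar [([290.4, 236.7], 0.94)]
scene tin [([227.1, 121.8], 0.73)]
side magnifier [([358.5, 237.8], 0.91)]
side jar [([224.8, 249.3], 0.88)]
side tin [([335.1, 178.3], 0.87)]
```

View pics/c3.png

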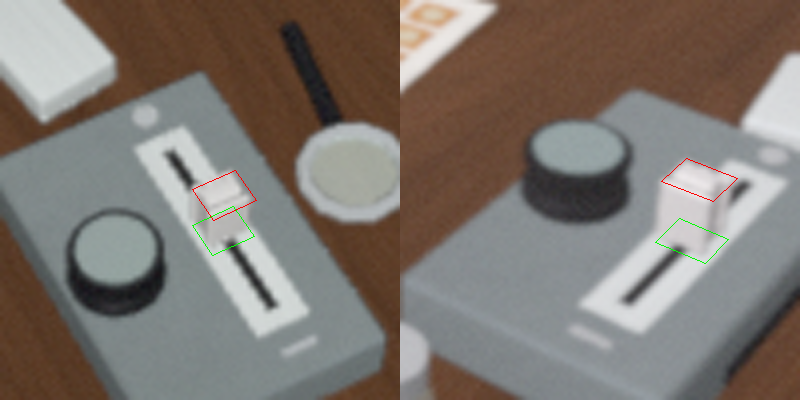

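View pics/end_scene.png

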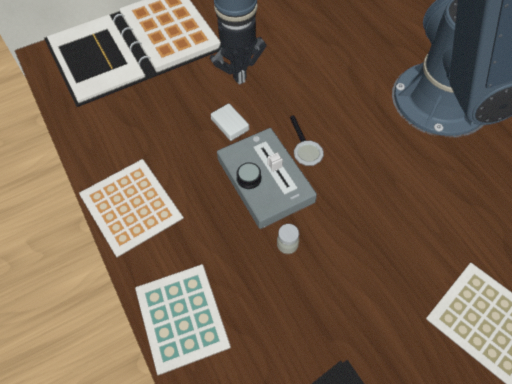

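The tab stands at mid-slot, which is the third click, and the overlay matches in both views. Magnifier, jar and tin are where they were, and the gripper is clear.

```bash
python3 -c "
from cell import close_job
print(close_job())"
```

```text
the job is handed in; nothing more can be done
None
```

The lever is resting in the third click from home, and the job is handed in at about 12.8 s of the 58 s allowed.

- **To home:** The lever started in the first click. I pushed it with the shut fingers on its far face until it met the solid stop, where the force rose to 17.6 N with no more travel. A picture then showed the tab at the home end.
- **Back out:** I went up and over the tab and pushed on its home face. Each click rose to about 4.5 N, faded to nothing and snapped on. The contacts came about 16 mm apart, at tool y of about -72.5, -56.5 and -40.5 mm.
- **Third click:** I stopped about 2 mm past the third snap point, some 6 mm short of touching the lever again, so it was never pushed on past that click.

**Last checks:** The drawn outline of the tab at the third click matched both cameras to within the calibration error of about 2 mm. The magnifier, jar and tin were within about 2 px of where they started. The gripper was well clear, with only noise-level force. No check failed or disagreed.

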